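Demould a jawbone replica and stand it to cure

TASK

Draw the pale jawbone cast straight out of its sloping mould half without wrenching it against the mould, then lower it teeth-up into the slot of the empty wooden stand, letting go only once it is right down on the slot's floor. Leave the dark cast in the other stand, the loose mould half and the bottle where they are.

Things in the scene. Friction and masses are not known exactly. Their poses are not given: they have to be found in the camera images.
- cast: Pale bone-coloured rigid resin cast of a lower jaw, 0.11 kg. Origin: centre of its underside; z up through the teeth, y along the jaw. Its foot is 26 (x) x 92 (y) x 24 mm high; on the foot stands a ridge (see cast_grip) with teeth. At the start the lower 18 mm of the foot sits in the mould cavity and the cast leans with the mould, its z 0.5 rad (29 deg) from vertical.
- cast_grip (a point): Point in the middle of the cast's ridge, 33 mm above its underside; axes of cast. The ridge is 16 mm thick (x: the flat faces to grip), y from -42 to +38 mm, from 24 to 42 mm above the underside. Five small teeth on top reach 52 mm; a bony knob at y 18 to 38 mm reaches 60 mm
- mould: Fixed lower half of a two-part mould: pink block 120 x 150 x 34 mm on a wooden wedge. Origin on the table below it; z vertical. The open face slopes 0.5 rad (29 deg), low edge at -x (the side turned roughly away from the robot); its outward normal is (-0.479, 0, 0.878) in this frame. Four pips 6 mm high stand on the face near its corners, 47 mm from the centre along the slope and 62 mm along y
- cavity (a point): Centre of the floor of the mould's one cavity, which is 29 mm (up the slope) x 95 mm (along y) and 18 mm deep, walls square to the sloping face. Axes of mould
- free_stand: Fixed wooden curing stand, empty: block 74 (x) x 135 (y) x 34 mm high with one dark-floored slot in its top, 30 mm (x) x 97 mm (y), 16 mm deep. Origin: centre of its underside, z up.
- slot_floor (a point): Centre of the floor of the empty stand's slot, 18 mm above the table; axes of free_stand.
- full_stand: Identical fixed wooden stand that already holds the dark cast. Origin: centre of its underside.
- old_cast: Dark brown jaw cast of the same shape and size, standing loose in the full stand. Leave alone. Origin: centre of its underside.
- top_half: Loose upper half of the mould, a pink block 110 x 130 x 34 mm lying on the table. Leave alone. Origin: centre of its underside.
- bottle: White plastic bottle, 60 mm in diameter, 130 mm high. Leave alone. Origin: centre of its underside.
Mind the look-alikes: they are no part of the job. What is shaped like the cast but yellow is not meant.

How it is judged:
By the outcome, as a careful person would: the job done as asked, in the order asked, and still so for the second after the job is handed in, with the robot touching nothing.
It also fails if it takes over 48 s, if anything falls off the work surface, if the arm or the gripper's body presses on something with over 40 N, if the wrist force passes 120 N, or if a joint passes its speed limit or range.

ROBOT

A 6-joint arm with a two-finger parallel gripper is mounted at the origin on the work surface. World frame = base frame: x ahead of the robot, y to its left, z up, the work surface at z = 0. Lengths are in mm, angles in rad, forces in N, time in s.
With the tool pointing down it reaches from about 275 to 1000 mm from the base axis. Payload 8.4 kg.
Tool frame: the origin (TCP) lies between the finger pads; the fingertips stand r.finger_overhang ahead of it and the grasp point (between the pads) is the TCP (r.finger_overhang is the distance from the TCP to the fingertips, in mm); z points along the fingers, y is the line along which they close (so a half turn about z gives the same grasp; the last joint's range is limited). The gripper opens to 85 mm and grips with 20 to 120 N. Pads are 22 mm wide; open, the fingers measure 114 mm over their backs; the gripper's body (76 mm by 85 mm) begins 54 mm behind the grasp point. The pads swing forward as they close: fully open they stand 13 mm farther back than shut.
Start: joints at [-1.348, 0.353, 1.633, -0, 1.155, -0.002], TCP at [139.318, -609.277, 250.281] pointing down, gripper open.
Joint ranges: [-2.63, 2.63], [-0.92, 2.1], [0.06, 2.66], [-1.3, 4.44], [0, 2.69], [-3.02, 3.02]. Speed limits (rad/s): [2.22, 2.22, 2.79, 3.14, 3.14, 3.14].

INTERFACE

Orientations are given as [roll, pitch, yaw] about the fixed x, y, z axes, in that order (R = Rz(yaw) Ry(pitch) Rx(roll)).
In Python, from rig import r, cams, sign_off gives the robot as it stands.
- The arm moves only by the shell command python3 -m crank 'ROWS' [FORCE]. ROWS is JSON, a list of rows, each a list of 7 numbers: the shift along the tool's x, y, z in m, then the turn, a rotation vector about the tool's x, y, z in rad, then the closure, from 0 (fully open) to 1 (shut). In form: [[dx, dy, dz, ax, ay, az, gripper], ...]. A call has 1 to 5 rows; each row is the pose to reach, as a shift and turn from the pose commanded when the call began, along the tool's axes at that moment; what a row does not reach only later rows make up. A row lasts 1/10 s, in which the tool goes at most 50 mm and 8.59 degrees, less where a joint would pass 70% of its speed; a pose out of reach is approached as far as the arm can. A call with a gripper value outside its range is refused whole. The fingers move at their own pace and stop on an object; FORCE is the grip in N (left out, the last holds). Time passes only in rows, so rows that repeat a pose let the fingers close. It gives the time, the measured TCP pose, the force, the opening and the grip force at its end, in the units of the state.
- r.sense(): the state, without advancing time (a new reading comes with each control period).
- cams.grab_frame(name): name is "side" or "top"; returns a dict with "image" (400x640x3 uint8, red, green, blue), "fx", "fy", "cx", "cy" (pixels), "D" ([k1, k2, p1, p2, k3] as OpenCV has them; the pictures are not rectified), "position" and "orientation" of the camera in the world. Camera axes: x right, y down, z forward; pixel columns grow to the right and rows downward; lengths in mm; the calibration is good to about 2 mm. A picture is of the moment at which its call begins. There is no depth.
- sign_off(): hands the job in; it is judged then, once.
The state is a dict: "clock": time; "qpos": joint angles; "qvel": joint speeds; "joint_efforts": joint torques, N m; "eef_pos": TCP position; "tcp_rot": TCP orientation; "contact_force": force on the tool from outside, world axes, zero at the start; "wrist_torque": the same for the moment, N m; "opening": opening from 0.0 (shut) to 1.0 (fully open); "grasp_force": force on a finger pad.
Only numpy, scipy, OpenCV 4.12 (cv2) and the standard library are available. Lean on these libraries where they do the work, as an engineer would, in place of code of your own. Each camera call takes 0.05 s, during which the arm holds its last target. There are 200 camera calls.

## Working session

There is one attempt and no reset: what is moved stays moved. The work goes in short steps, Python scripts to look and compute and a shell command to move; the robot and the scene stay as the last step left them, time stands still between calls to the robot, and variables do not carry over. Pictures are saved under pics/ and viewed, at most 10 in all, crops included, and the job is handed in when it is done.

```bash
mkdir -p pics; ls
python3 - <<'E'
from rig import r,cams
import cv2
for n in("side","top"):
    f=cams.grab_frame(n); cv2.imwrite(f"pics/{n}0.png",f["image"][:,:,::-1])
    print({k:v for k,v in f.items() if k!="image"})
print(r.sense(), r.finger_overhang)
E
```

```text
pics
{'fx': 414.20916429702106, 'fy': 414.20916429702106, 'cx': 321.9448074033041, 'cy': 197.2681408569436, 'D': array([-0.05996076,  0.        ,  0.        ,  0.        ,  0.        ]), 'position': array([128.16389306, 929.03542787, 650.48710948]), 'orientation': array([-2.06231955,  0.00430174, -2.6876874 ])}
{'fx': 416.8066574140713, 'fy': 416.8066574140713, 'cx': 326.8976357076136, 'cy': 202.57286656354586, 'D': array([-0.06219514,  0.        ,  0.        ,  0.        ,  0.        ]), 'position': array([ 348.49058826,  -12.84653813, 1369.90526326]), 'orientation': array([-2.97099769,  0.02026417, -1.56446786])}
{'clock': 0.1, 'qpos': array([-1.34839751e+00,  3.53560453e-01,  1.63406545e+00,  1.30326600e-05,
        1.15515473e+00, -2.40554112e-03]), 'qvel': array([ 0.00045663, -0.00055006, -0.00328864, -0.00084758,  0.00155351,
        0.00038776]), 'joint_efforts': array([-7.35023059e-04, -6.06358194e+01, -3.42820036e+01, -5.26287272e-05,
        3.91518610e-03, -2.44182735e-05]), 'eef_pos': array([ 139.23629678, -608.891566  ,  249.64580448]), 'tcp_rot': array([-3.14040471e+00, -1.47744630e-05,  2.24799079e-01]), 'contact_force': array([-0.12710377,  0.08099143,  0.24309646]), 'wrist_torque': array([ 0.02835928, -0.05150674, -0.00969124]), 'grasp_force': 0.0, 'opening': 1.0005502746609414} 19.0
```

View pics/side0.png

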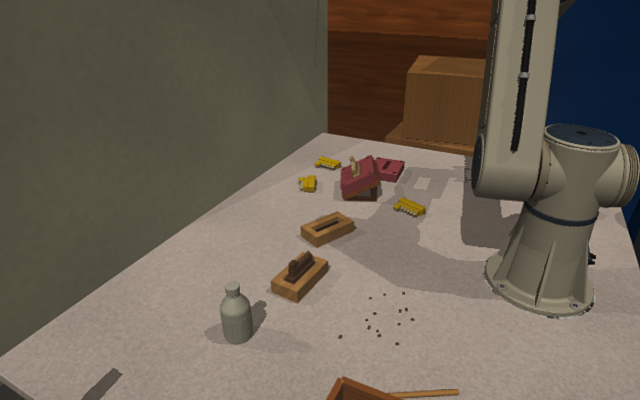

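View pics/top0.png

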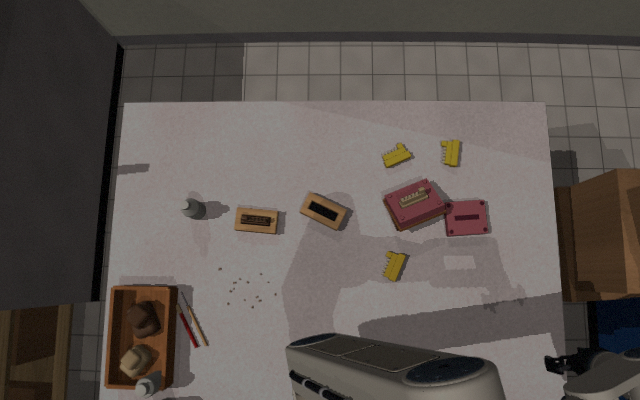

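The top view shows the mould with the pale cast at about (415,203), the empty stand at (324,210), the full stand at (257,220) and the top half at (467,217). In the side view they are at (360,178), (327,229), (300,276) and (388,169). I'll enlarge these areas.

Run:
```python
import cv2
t=cv2.imread("pics/top0.png"); s=cv2.imread("pics/side0.png")
def crop(im,x,y,w,h,k,n):
    c=cv2.resize(im[y:y+h,x:x+w],None,fx=k,fy=k,interpolation=cv2.INTER_CUBIC)
    for i in range(0,w,10): cv2.putText(c,str(x+i),(i*k,8),0,.3,(0,255,0)); cv2.line(c,(i*k,10),(i*k,16),(0,255,0))
    for i in range(0,h,10): cv2.putText(c,str(y+i),(0,i*k+4),0,.3,(0,255,0)); cv2.line(c,(22,i*k),(28,i*k),(0,255,0))
    cv2.imwrite(n,c)
crop(t,375,170,80,60,10,"pics/tm.png")
crop(t,290,185,70,50,11,"pics/ts.png")
crop(s,295,145,90,70,8,"pics/sm.png")
```

```text
(no output)
```

View pics/tm.png

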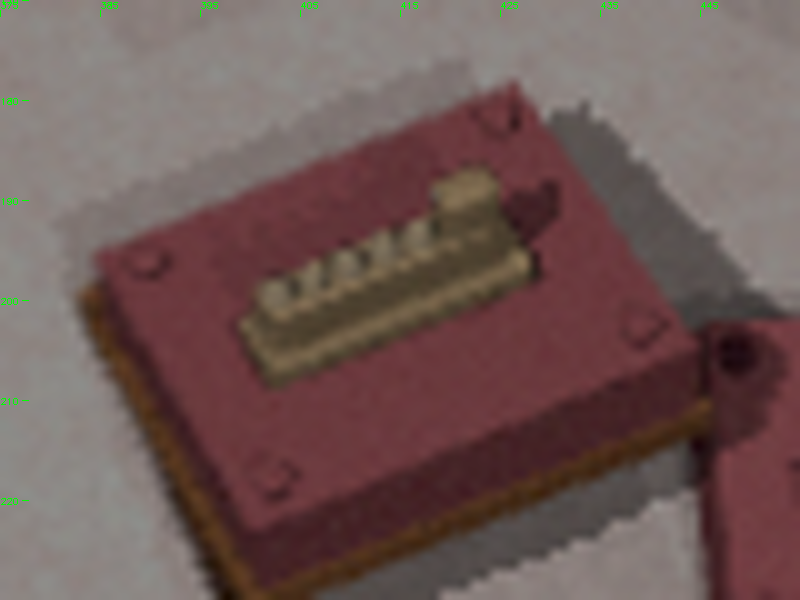

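View pics/ts.png

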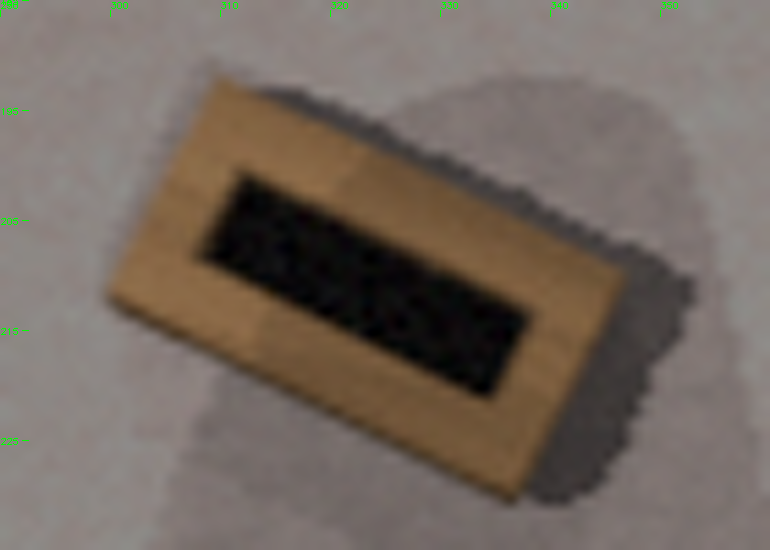

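View pics/sm.png

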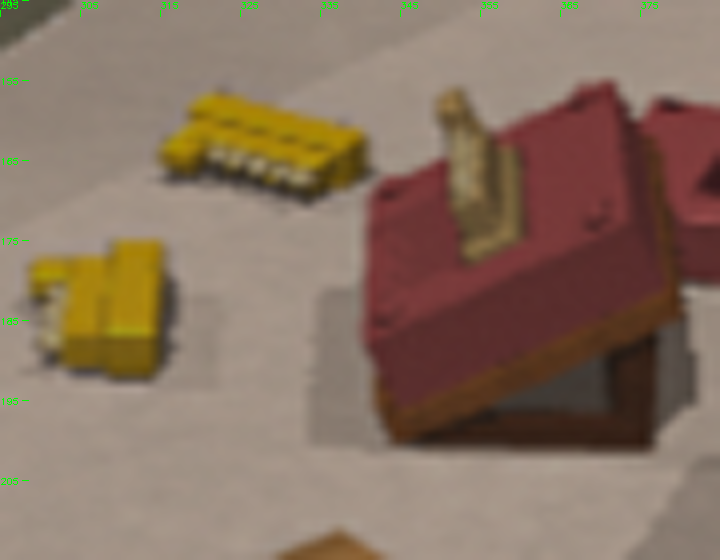

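The crops show these positions:
- **Mould:** face corners in the top view at about (384.7,195.5), (426.5,178.2), (444.8,204.5) and (400,223).
- **Cast:** knob at (421.6,188.5), which is the world −y end.
- **Stand:** slot corners at (311.8,200.6), (338.2,213.6), (334.8,221.2) and (308.5,208.5).

I'll fit poses to these points.

```bash
cat > h.py <<'E'
import numpy as np, cv2
from scipy.spatial.transform import Rotation as Ro
from scipy.optimize import least_squares
def rot(rpy): return Ro.from_euler('xyz',rpy)
CAL={'side':dict(f=414.20916,c=(321.9448,197.26814),D=[-.05996076,0,0,0,0],p=[128.16389,929.03543,650.48711],o=[-2.06231955,.00430174,-2.6876874]),
'top':dict(f=416.80666,c=(326.89764,202.57287),D=[-.06219514,0,0,0,0],p=[348.49059,-12.84654,1369.90526],o=[-2.97099769,.02026417,-1.56446786])}
def proj(n,P):
    c=CAL[n]; R=rot(c['o']).as_matrix().T
    K=np.array([[c['f'],0,c['c'][0]],[0,c['f'],c['c'][1]],[0,0,1]])
    return cv2.projectPoints(np.atleast_2d(np.array(P,float)),cv2.Rodrigues(R)[0],-R@np.array(c['p']),K,np.array(c['D']))[0][:,0]
def cr(x0,y0,k,pts): return (np.array(pts,float)+.5)/k-.5+[x0,y0]
S=np.array([np.cos(.5),0,np.sin(.5)]); Y=np.array([0,1,0]); N=np.array([-np.sin(.5),0,np.cos(.5)])
E
cat > fit.py <<'E'
from h import *
# stand
q=cr(290,185,11,[(222,80),(625,268),(518,500),(108,293),(240,172),(530,315),(493,398),(203,258)])
M=np.array([(37,67.5,34),(37,-67.5,34),(-37,-67.5,34),(-37,67.5,34),(15,48.5,34),(15,-48.5,34),(-15,-48.5,34),(-15,48.5,34)])
f=lambda p:(proj('top',rot([0,0,p[2]]).apply(M)+[p[0],p[1],0])-q).ravel()
a=least_squares(f,[400,0,-.4]); print('stand',a.x.round(3)); print(a.fun.reshape(-1,2).round(2).tolist())
# mould
A=lambda s,y,z=0:s*S+y*Y+z*N
F=np.array([A(-60,-75),A(-60,75),A(60,75),A(60,-75),A(-47,-62,6),A(-47,62,6),A(47,62,6),A(47,-62,6)])
qt=cr(375,170,10,[(97,255),(515,82),(698,345),(250,530),(148,260),(500,115),(643,325),(277,475)])
qs=cr(295,145,8,[(370,338),(372,185),(612,85),(645,183),(380,318),(385,188),(592,95),(601,213)])
W=lambda p,F:rot([0,0,p[3]]).apply(F)+p[:3]
f=lambda p:np.r_[(proj('top',W(p,F))-qt).ravel(),(proj('side',W(p,F))-qs).ravel()]
for nm,g in(('both',f),('top',lambda p:f(p)[:16]),('side',lambda p:f(p)[16:])):
    m=least_squares(g,[450,-250,70,3.4],loss='soft_l1'); print('mould',nm,m.x.round(3)); print(m.fun.reshape(-1,2).round(1).tolist())
m=least_squares(f,[450,-250,70,3.4],loss='soft_l1').x
# cast: offset s,y in the face plane (foot underside at -18); points in cast frame
C=np.array([(0,28,60),(13,-46,24),(13,46,24)])
ct=cr(375,170,10,[(466,190),(275,375),(530,258)])
Cs=np.array([(0,28,60),(13,-46,24),(13,46,24)])
cs=cr(295,145,8,[(452,100),(522,238),(518,150)])
def g(p):
    P=W(m,np.array([A(c[0]+p[0],c[1]+p[1],c[2]-18) for c in C]))
    return np.r_[(proj('top',P)-ct).ravel(),(proj('side',P)-cs).ravel()]
c=least_squares(g,[0,0],loss='soft_l1'); print('cast off',c.x.round(2)); print(c.fun.reshape(-1,2).round(2).tolist())
n=W(np.r_[0,0,0,m[3]],N[None])[0]
u=W(m,A(c.x[0],c.x[1],-18)[None])[0]; print('underside',u.round(1),'n',n.round(4),'grip45',(u+45*n).round(1))
E
python3 fit.py
```

```text
stand [ 5.52557e+02  2.85280e+01 -4.51000e-01]
[[-0.32, -0.38], [0.24, 0.43], [-0.04, -0.23], [-0.16, 0.36], [0.23, -0.29], [0.64, -0.35], [-0.07, 0.37], [-0.53, 0.07]]
mould both [ 581.55  -258.795   73.779    3.541]
[[-0.2, 0.3], [0.2, 0.1], [0.2, 0.3], [0.6, 0.5], [-0.0, -0.0], [-0.1, -0.1], [-0.2, -0.3], [-0.2, 0.1], [-0.5, 1.1], [-0.1, 1.2], [0.5, -0.8], [-1.2, 5.0], [1.0, -1.3], [0.7, -0.6], [-1.0, -0.5], [-0.5, -0.3]]
mould top [ 582.498 -259.327   70.4      3.536]
[[-0.1, 0.0], [0.2, 0.1], [0.0, 0.3], [0.5, 0.2], [-0.0, -0.2], [-0.1, -0.1], [-0.3, -0.3], [-0.3, -0.1]]
mould side [ 578.899 -253.549   76.266    3.551]
[[-0.2, 1.4], [-0.2, 1.3], [0.5, -0.9], [-0.7, 5.0], [1.3, -1.1], [0.6, -0.5], [-1.0, -0.5], [-0.0, -0.3]]
cast off [-0.15 -1.75]
[[-0.31, -0.15], [-0.56, 0.29], [0.7, 0.8], [-0.38, 0.18], [-0.33, -0.84], [-0.51, -1.1]]
underside [ 573.  -260.5   57.9] n [0.4417 0.1863 0.8776] grip45 [ 592.9 -252.1   97.4]
```

```bash
cat > ov.py <<'E'
from h import *
t=cv2.imread("pics/top0.png"); s=cv2.imread("pics/side0.png")
A=lambda s,y,z=0:s*S+y*Y+z*N
def draw(m,off,name):
    out=[]
    for n,im,x,y,w,h,k in(('top',t,378,174,75,55,8),('side',s,334,148,50,55,8)):
        c=cv2.resize(im[y:y+h,x:x+w],None,fx=k,fy=k,interpolation=cv2.INTER_CUBIC)
        def L(F,col):
            P=proj(n,rot([0,0,m[3]]).apply(np.array(F))+m[:3]); P=(P+.5-[x,y])*k-.5
            cv2.polylines(c,[np.round(P*16).astype(np.int32)],True,col,1,cv2.LINE_AA,4)
        L([A(-60,-75),A(-60,75),A(60,75),A(60,-75)],(255,255,0))
        L([A(-60,-75),A(-60,-75,-34),A(60,-75,-34),A(60,-75)],(255,255,0))
        B=lambda a,b,z:A(a+off[0],b+off[1],z-18)
        for z in(18,24): L([B(-13,-46,z),B(13,-46,z),B(13,46,z),B(-13,46,z)],(0,255,0))
        L([B(-8,-42,42),B(8,-42,42),B(8,38,42),B(-8,38,42)],(0,0,255))
        L([B(-8,18,60),B(8,18,60),B(8,38,60),B(-8,38,60)],(255,0,255))
        out.append(c)
    o=np.hstack(out); cv2.imwrite(name,cv2.resize(o,None,fx=.8,fy=.8,interpolation=cv2.INTER_AREA))
E
python3 - <<'E'
from ov import *
draw(np.array([581.5,-258.8,73.0,3.541]),(-.15,-1.75),"pics/ov1.png")
E
```

```text
(no output)
```

View pics/ov1.png

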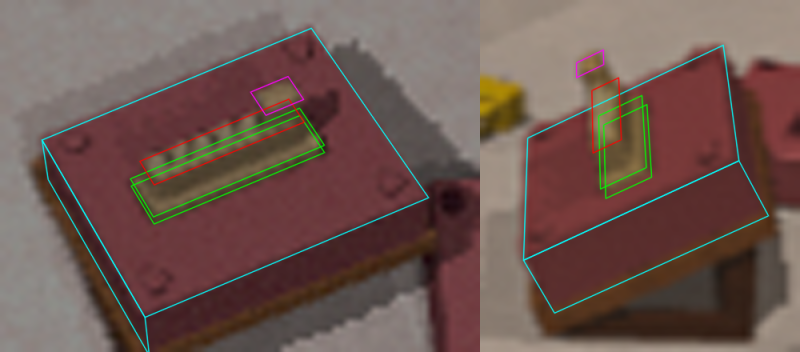

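```bash
cat > sil.py <<'E'
from h import *
A=lambda s,y,z=0:s*S+y*Y+z*N
def box(x0,x1,y0,y1,z0,z1): return [(x,y,z) for x in(x0,x1) for y in(y0,y1) for z in(z0,z1)]
PARTS=[box(-13,13,-46,46,18,24),box(-8,8,-42,38,24,42),box(-8,8,18,38,42,60)]+[box(-5,5,y-4,y+4,42,52) for y in(-37,-26,-15,-4,7)]
WIN={'top':(395,182,38,30),'side':(345,153,20,28)}
def soft(n,im):
    x,y,w,h=WIN[n]; c=im[y:y+h,x:x+w].astype(float)  # RGB
    R,G,B=c[...,0],c[...,1],c[...,2]
    d=(G-B)/(c.sum(2)+30)*3     # bone: clearly positive, pink: <=0, grey: ~0
    return d
def render(n,P):
    x,y,w,h=WIN[n]; k=8; m=np.zeros((h*k,w*k),np.uint8)
    for Q in P:
        q=(proj(n,Q)+.5-[x,y])*k-.5
        cv2.fillConvexPoly(m,cv2.convexHull(np.round(q*16).astype(np.int32)),255,cv2.LINE_AA,4)
    return cv2.GaussianBlur(cv2.resize(m/255.,(w,h),interpolation=cv2.INTER_AREA),(0,0),.5)
E
python3 - <<'E'
from sil import *
from scipy.optimize import minimize
im={n:cv2.imread(f'pics/{n}0.png')[:,:,::-1] for n in WIN}
D={n:soft(n,im[n]) for n in WIN}
for n in D:
    print(n,np.percentile(D[n],[2,20,50,80,90,98]).round(2))
T={n:np.clip((D[n]-np.percentile(D[n],30))/(np.percentile(D[n],93)-np.percentile(D[n],30)),0,1) for n in D}
def parts(p):
    Rz=rot([0,0,p[3]])
    return [Rz.apply(np.array([A(a,b,c) for a,b,c in Q]))+p[:3] for Q in PARTS]
def cost(p,ns): 
    P=parts(p); return sum(((render(n,P)-T[n])**2).sum() for n in ns)
x0=np.array([573,-260.5,57.9,3.541])
sim=np.vstack([x0]+[x0+d for d in np.diag([5,5,5,.05])])
for ns in(['top','side'],['top'],['side']):
    o=minimize(cost,x0,args=(ns,),method='Nelder-Mead',options=dict(initial_simplex=sim,maxiter=400))
    print(ns,o.x.round(2),round(o.fun,1),[round(cost(o.x,[n]),1) for n in T],'start',round(cost(x0,ns),1))
v=[]
o=minimize(cost,x0,args=(['top','side'],),method='Nelder-Mead',options=dict(initial_simplex=sim))
for n in T: v.append(cv2.resize(np.hstack([T[n],render(n,parts(o.x))]),(500,270),interpolation=0))
cv2.imwrite('pics/T.png',np.vstack(v)*255)
E
```

```text
top [-0.07 -0.05 -0.03  0.21  0.24  0.25]
side [-0.01  0.    0.08  0.27  0.33  0.36]
['top', 'side'] [ 572.61 -261.22   57.7     3.54] 30.2 [np.float64(16.5), np.float64(13.7)] start 32.6
['top'] [ 571.73 -261.03   58.96    3.54] 15.6 [np.float64(15.6), np.float64(17.0)] start 20.3
['side'] [ 573.77 -260.25   59.2     3.55] 11.0 [np.float64(29.3), np.float64(11.0)] start 12.2[ WARN:0@0.749] global loadsave.cpp:1063 imwrite_ Unsupported depth image for selected encoder is fallbacked to CV_8U.
```

View pics/T.png

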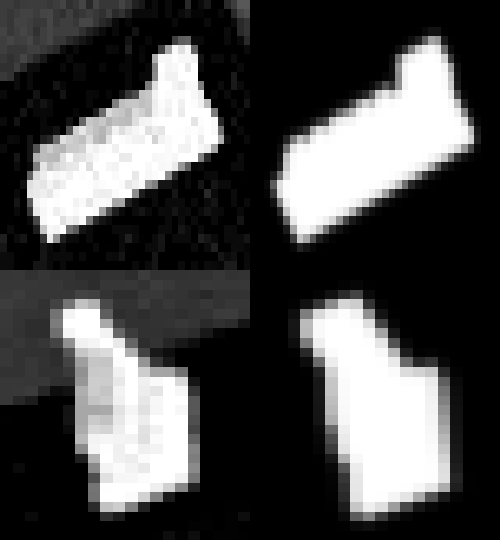

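Both silhouettes match, so the cast pose is good to about 1–2 mm. Next I'll work out the pre-grasp move.

```bash
cat > go.py <<'E'
import sys
from h import *
from rig import r
U=np.array([572.6,-261.2,57.7]); yaw=3.541
n=rot([0,0,yaw]).apply(N); Sw=rot([0,0,yaw]).apply(S)
Rg=np.column_stack([np.cross(-Sw,-n),-Sw,-n])
def down(ang): # tool pointing down, tool y at world angle ang
    y=np.array([np.cos(ang),np.sin(ang),0]); z=np.array([0,0,-1.]); return np.column_stack([np.cross(y,z),y,z])
def to(p,R):
    s=r.sense(); R0=rot(s['tcp_rot']).as_matrix()
    print('shift m',(R0.T@(np.array(p)-s['eef_pos'])/1e3).round(4),'turn',Ro.from_matrix(R0.T@R).as_rotvec().round(4),
     'F',(R0.T@s['contact_force']).round(1),'t',round(s['clock'],2),'pos',s['eef_pos'].round(1),'q',s['qpos'].round(2),'open',round(s['opening'],3))
E
python3 -c "
from go import *
to(U+147*n,Rg)"
```

```text
shift m [ 0.5694 -0.2545  0.0633] turn [ 0.3644 -0.4363 -1.7045] F [-0.1 -0.1 -0.2] t 0.1 pos [ 139.2 -608.9  249.6] q [-1.35  0.35  1.63  0.    1.16 -0.  ] open 1.001
```

```bash
python3 -m crank '[[0.569,-0.254,0.0,0.364,-0.436,-1.704,0],[0.569,-0.254,0.0,0.364,-0.436,-1.704,0],[0.569,-0.254,0.0,0.364,-0.436,-1.704,0],[0.569,-0.254,0.0,0.364,-0.436,-1.704,0],[0.569,-0.254,0.0,0.364,-0.436,-1.704,0]]' 40; python3 -c "
from go import *
to(U+147*n,Rg)"
```

```text
clock: 0.6
eef_pos: [340.3, -457.8, 250.2]
tcp_rot: [-2.937, 0.115, 0.957]
contact_force: [1.0, -0.4, -0.0]
opening: 1.004
grasp_force: 0.0
shift m [ 0.3592  0.1161 -0.001 ] turn [ 0.2114 -0.2515 -0.9881] F [ 0.3  1.  -0.2] t 0.6 pos [ 340.3 -457.8  250.2] q [-0.85  0.36  1.64 -0.16  1.32 -0.17] open 1.004
```

```bash
python3 -m crank '[[0.359,0.116,-0.001,0.211,-0.252,-0.988,0],[0.359,0.116,-0.001,0.211,-0.252,-0.988,0],[0.359,0.116,-0.001,0.211,-0.252,-0.988,0],[0.359,0.116,-0.001,0.211,-0.252,-0.988,0],[0.359,0.116,-0.001,0.211,-0.252,-0.988,0]]' >/dev/null; python3 -c "
from go import *
to(U+147*n,Rg)"
```

```text
shift m [ 0.0651  0.1051 -0.0296] turn [ 0.0591 -0.0699 -0.276 ] F [-1.  -0.1  0.7] t 1.1 pos [ 538.2 -310.3  207.8] q [-0.39  0.57  1.46 -0.26  1.47 -0.43] open 0.999
```

```bash
python3 -m crank '[[0.065,0.105,-0.03,0.059,-0.07,-0.276,0],[0.065,0.105,-0.03,0.059,-0.07,-0.276,0],[0.065,0.105,-0.03,0.059,-0.07,-0.276,0],[0.065,0.105,-0.03,0.059,-0.07,-0.276,0],[0.065,0.105,-0.03,0.059,-0.07,-0.276,0]]' >/dev/null; python3 -c "
from go import *
to(U+147*n,Rg)
to(U+70*n,Rg)"
```

```text
shift m [ 0.0013  0.0016 -0.0005] turn [ 0.0002 -0.0014 -0.0048] F [-0.6  0.3  0.3] t 1.6 pos [ 636.5 -235.6  187.1] q [-0.22  0.71  1.28 -0.28  1.57 -0.56] open 1.002
shift m [0.0012 0.0016 0.0765] turn [ 0.0002 -0.0014 -0.0048] F [-0.6  0.3  0.3] t 1.6 pos [ 636.5 -235.6  187.1] q [-0.22  0.71  1.28 -0.28  1.57 -0.56] open 1.002
```

```bash
python3 -m crank '[[0.0012,0.0016,0.03,0,-0.0014,-0.005,0],[0.0012,0.0016,0.06,0,-0.0014,-0.005,0],[0.0012,0.0016,0.0765,0,-0.0014,-0.005,0],[0.0012,0.0016,0.0765,0,-0.0014,-0.005,0],[0.0012,0.0016,0.0765,0,-0.0014,-0.005,0]]' >/dev/null; python3 -c "
from go import *
to(U+47*n,Rg)"
```

```text
shift m [0.0012 0.0014 0.0242] turn [ 0.0018 -0.0004 -0.0027] F [-0.9  0.3 -1.5] t 2.1 pos [ 603.4 -249.6  120.9] q [-0.25  0.73  1.39 -0.3   1.43 -0.54] open 1.001
```

```bash
python3 -m crank '[[0.0012,0.0014,0.008,0.0018,0,-0.0027,0],[0.0012,0.0014,0.016,0.0018,0,-0.0027,0],[0.0012,0.0014,0.024,0.0018,0,-0.0027,0],[0.0012,0.0014,0.024,0.0018,0,-0.0027,0],[0.0012,0.0014,0.024,0.0018,0,-0.0027,0]]' >/dev/null; python3 -c "
from go import *
to(U+47*n,Rg)"
```

```text
shift m [-0.0009 -0.0011 -0.0004] turn [-0.0006 -0.0002  0.0019] F [-0.2  0.2 -0.7] t 2.6 pos [ 593.8 -251.3   98. ] q [-0.26  0.75  1.42 -0.3   1.39 -0.54] open 1.002
```

```bash
python3 -m crank '[[-0.0005,-0.0006,0,0,0,0.001,0.4],[-0.0005,-0.0006,0,0,0,0.001,0.7],[-0.0005,-0.0006,0,0,0,0.001,0.76],[-0.0005,-0.0006,0,0,0,0.001,0.76],[-0.0005,-0.0006,0,0,0,0.001,0.76]]' 20; python3 -c "
from go import *
to(U+47*n,Rg)"
python3 -m crank '[[0,0,0,0,0,0,0.78],[0,0,0,0,0,0,0.78],[0,0,0,0,0,0,0.8],[0,0,0,0,0,0,0.8],[0,0,0,0,0,0,0.8]]' 20; python3 -c "
from go import *
to(U+47*n,Rg)"
```

```text
clock: 3.1
eef_pos: [593.7, -252.0, 98.6]
tcp_rot: [-2.642, -0.0, 1.971]
contact_force: [-1.3, 0.6, -0.1]
opening: 0.239
grasp_force: 0.0
shift m [-0.0003 -0.0006 -0.0001] turn [-0.0001  0.0002  0.0008] F [ 1.1 -0.7  0.6] t 3.1 pos [ 593.7 -252.    98.6] q [-0.26  0.75  1.42 -0.3   1.39 -0.54] open 0.239
clock: 3.6
eef_pos: [593.6, -252.0, 98.5]
tcp_rot: [-2.641, -0.0, 1.971]
contact_force: [0.1, -0.3, 0.7]
opening: 0.198
grasp_force: 0.0
shift m [-0.0003 -0.0006 -0.0002] turn [-0.0002  0.0001  0.0008] F [-0.3 -0.4 -0.6] t 3.6 pos [ 593.6 -252.    98.5] q [-0.26  0.75  1.42 -0.3   1.39 -0.54] open 0.198
```

```bash
python3 -m crank '[[0,0,0,0,0,0,0.84],[0,0,0,0,0,0,0.88],[0,0,0,0,0,0,0.92],[0,0,0,0,0,0,0.96],[0,0,0,0,0,0,1]]' 20; python3 -c "
from go import *
to(U+47*n,Rg)"
```

```text
clock: 4.1
eef_pos: [593.7, -252.0, 98.5]
tcp_rot: [-2.642, -0.0, 1.971]
contact_force: [0.9, 0.6, 0.2]
opening: 0.18
grasp_force: 23.4
shift m [-0.0003 -0.0007 -0.0002] turn [0.     0.0001 0.0008] F [ 0.2  0.9 -0.7] t 4.1 pos [ 593.7 -252.    98.5] q [-0.26  0.75  1.42 -0.3   1.39 -0.54] open 0.18
```

```bash
python3 -m crank '[[0,0,0,0,0,0,1],[0,0,0,0,0,0,1],[0,0,-0.001,0,0,0,1],[0,0,-0.0025,0,0,0,1],[0,0,-0.004,0,0,0,1]]' 50; python3 -c "
from go import *
to(U+47*n,Rg)"
python3 -m crank '[[0,0,-0.001,0,0,0,1],[0,0,-0.002,0,0,0,1],[0,0,-0.003,0,0,0,1],[0,0,-0.004,0,0,0,1],[0,0,-0.004,0,0,0,1]]'; python3 -c "
from go import *
to(U+47*n,Rg)"
```

```text
clock: 4.6
eef_pos: [595.2, -251.3, 102.0]
tcp_rot: [-2.641, -0.001, 1.971]
contact_force: [-0.2, -0.6, -0.8]
opening: 0.17
grasp_force: 51.2
shift m [-0.0004 -0.0005  0.0037] turn [-0.0006 -0.0001  0.0009] F [-0.5  0.1  0.9] t 4.6 pos [ 595.2 -251.3  102. ] q [-0.25  0.75  1.42 -0.3   1.39 -0.54] open 0.17
clock: 5.1
eef_pos: [597.3, -250.5, 105.6]
tcp_rot: [-2.642, -0.0, 1.971]
contact_force: [0.5, 0.3, -1.1]
opening: 0.172
grasp_force: 51.2
shift m [-0.0003 -0.0006  0.008 ] turn [-0.0001  0.0002  0.0008] F [0.1 1.1 0.7] t 5.1 pos [ 597.3 -250.5  105.6] q [-0.25  0.74  1.41 -0.3   1.4  -0.54] open 0.172
```

No lateral force so far. I'll keep drawing along the normal.

```bash
python3 -m crank '[[0,0,-0.002,0,0,0,1],[0,0,-0.004,0,0,0,1],[0,0,-0.006,0,0,0,1],[0,0,-0.008,0,0,0,1],[0,0,-0.008,0,0,0,1]]'; python3 -c "
from go import *
to(U+47*n,Rg)"
python3 -m crank '[[0,0,-0.004,0,0,0,1],[0,0,-0.008,0,0,0,1],[0,0,-0.015,0,0,0,1],[0,0,-0.03,0,0,0,1],[0,0,-0.06,0,0,0,1]]'; python3 -c "
from go import *
to(U+47*n,Rg)
from rig import cams
for n in('side','top'): cv2.imwrite(f'pics/{n}1.png',cams.grab_frame(n)['image'][:,:,::-1])
a=cv2.imread('pics/side1.png')[100:220,280:440];b=cv2.imread('pics/top1.png')[150:270,340:500]
cv2.imwrite('pics/lift.png',cv2.resize(np.hstack([a,b]),(800,300),interpolation=2))
"
```

```text
clock: 5.6
eef_pos: [601.0, -249.0, 112.9]
tcp_rot: [-2.642, 0.0, 1.971]
contact_force: [-0.3, 0.6, -1.7]
opening: 0.169
grasp_force: 51.2
shift m [-0.0002 -0.0007  0.0163] turn [0.0003 0.0005 0.0007] F [0.7 0.7 1.5] t 5.6 pos [ 601.  -249.   112.9] q [-0.25  0.74  1.4  -0.3   1.42 -0.54] open 0.169
clock: 6.1
eef_pos: [626.4, -237.6, 165.0]
tcp_rot: [-2.639, -0.002, 1.97]
contact_force: [1.2, -0.4, 0.3]
opening: 0.175
grasp_force: 51.2
shift m [-0.001   0.0001  0.0753] turn [-0.0028 -0.0019  0.0013] F [-0.8  0.7 -0.7] t 6.1 pos [ 626.4 -237.6  165. ] q [-0.23  0.72  1.31 -0.29  1.53 -0.56] open 0.175
```

View pics/lift.png

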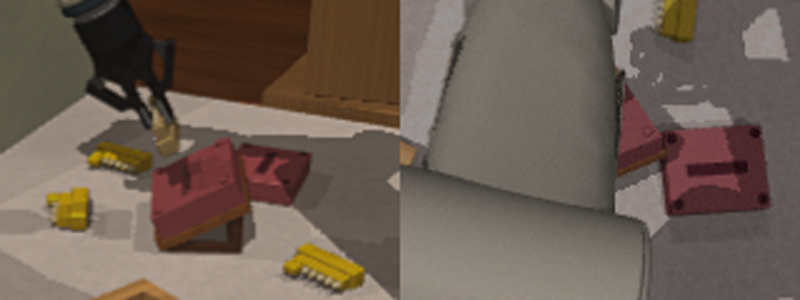

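The cast hangs cleanly in the gripper at crop (160,130), and the cavity is empty. The top view is blocked by the arm. I'll refine the stand pose from the first pair of images.

```bash
cat > stand.py <<'E'
from h import *
from scipy.optimize import minimize
WN={'top':(295,187,58,48),'side':(298,208,60,42)}
BOX=np.array([(x,y,z) for x in(-37,37) for y in(-67.5,67.5) for z in(0,34)])
sl=lambda z:np.array([(15,48.5,z),(15,-48.5,z),(-15,-48.5,z),(-15,48.5,z)])
def render(n,p):
    x,y,w,h=WN[n];k=8
    def poly(P,hull):
        m=np.zeros((h*k,w*k),np.uint8)
        q=(proj(n,rot([0,0,p[2]]).apply(P)+[p[0],p[1],0])+.5-[x,y])*k-.5; q=np.round(q*16).astype(np.int32)
        cv2.fillConvexPoly(m,cv2.convexHull(q) ,255,cv2.LINE_AA,4); return m/255.
    m=poly(BOX,1)-poly(sl(34),0)*poly(sl(18),0)
    return cv2.GaussianBlur(cv2.resize(m,(w,h),interpolation=cv2.INTER_AREA),(0,0),.5)
T={}
for n in WN:
    x,y,w,h=WN[n]; c=cv2.imread(f'pics/{n}0.png')[y:y+h,x:x+w].astype(float)
    d=(c[...,2]-c[...,0])/(c.sum(2)+60); T[n]=np.clip((d-np.median(d[:4]))/(np.percentile(d,88)-np.median(d[:4])),0,1)
x0=np.array([552.5,28.5,-.451])
for ns in(['top','side'],['top'],['side']):
    f=lambda p:sum(((render(n,p)-T[n])**2).sum() for n in ns)
    o=minimize(f,x0,method='Nelder-Mead',options=dict(initial_simplex=np.vstack([x0]+[x0+d for d in np.diag([4,4,.04])])))
    print(ns,o.x.round(3),round(o.fun,1),round(f(x0),1))
    if len(ns)==2: cv2.imwrite('pics/st.png',np.vstack([cv2.resize(np.hstack([T[n],render(n,o.x)]),(700,290)) for n in T])*255)
E
python3 stand.py 2>/dev/null; python3 -c "
from go import *
# next: up and upright
to([600,-150,230],down(np.radians(-25.8)))
s=r.sense();print(s['tcp_rot'])"
```

```text
['top', 'side'] [ 5.5384e+02  2.8552e+01 -4.5500e-01] 53.4 71.4
['top'] [ 5.53499e+02  2.88520e+01 -4.56000e-01] 15.3 21.1
['side'] [ 5.54565e+02  2.77010e+01 -4.52000e-01] 33.1 50.3
shift m [ 0.0924 -0.0237 -0.0563] turn [-0.4622  0.214   0.8327] F [-0.5  1.1 -0.7] t 6.2 pos [ 630.8 -237.6  169.6] q [-0.23  0.72  1.31 -0.29  1.53 -0.56] open 0.175
[-2.64721944  0.00396083  1.97197935]
```

View pics/st.png

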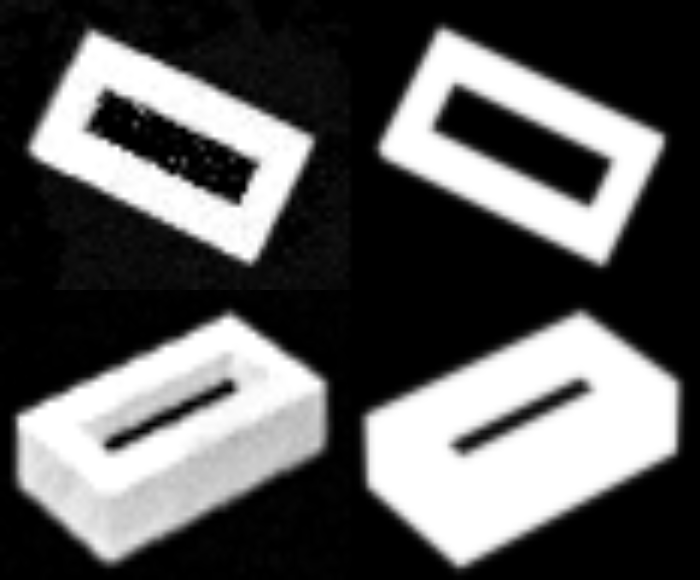

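```bash
python3 -m crank '[[0.0,0,-0.04,0,0,0,1],[0.092,-0.024,-0.056,-0.462,0.214,0.833,1],[0.092,-0.024,-0.056,-0.462,0.214,0.833,1],[0.092,-0.024,-0.056,-0.462,0.214,0.833,1],[0.092,-0.024,-0.056,-0.462,0.214,0.833,1]]'; python3 -c "
from go import *
to([553.8,28.5,170],down(-.455))"
```

```text
clock: 6.7
eef_pos: [596.7, -149.8, 226.9]
tcp_rot: [-2.95, 0.051, 1.442]
contact_force: [-0.6, -0.0, -0.8]
opening: 0.18
grasp_force: 51.1
shift m [ 0.1741 -0.055   0.0596] turn [-0.1814  0.082   0.3207] F [-0.  -0.5  0.9] t 6.7 pos [ 596.7 -149.8  226.9] q [-0.21  0.46  1.55 -0.07  1.33 -0.06] open 0.18
```

```bash
python3 -m crank '[[0.04,-0.015,0.015,-0.09,0.04,0.16,1],[0.08,-0.03,0.03,-0.18,0.082,0.321,1],[0.12,-0.045,0.045,-0.181,0.082,0.321,1],[0.174,-0.055,0.06,-0.181,0.082,0.321,1],[0.174,-0.055,0.06,-0.181,0.082,0.321,1]]' >/dev/null; python3 -m crank '[[0,0,0,0,0,0,1],[0,0,0,0,0,0,1],[0,0,0,0,0,0,1]]'; python3 -c "
from go import *
to([553.8,28.5,110],down(-.455))"
```

```text
clock: 7.5
eef_pos: [553.5, 26.1, 169.2]
tcp_rot: [-3.138, 0.002, 1.118]
contact_force: [-0.1, -0.3, -0.6]
opening: 0.175
grasp_force: 51.1
shift m [ 0.0024 -0.0006  0.0592] turn [-0.0033  0.0016  0.0026] F [-0.3  0.1  0.6] t 7.5 pos [553.5  26.1 169.2] q [0.04 0.34 1.86 0.   0.95 0.5 ] open 0.175
```

```bash
cat > held.py <<'E'
from go import *
from rig import cams
from scipy.optimize import minimize
im=cams.grab_frame('side')['image']; s=r.sense(); R0=rot(s['tcp_rot']); p0=s['eef_pos']
bx=lambda x0,x1,y0,y1,z0,z1:np.array([(x,y,z) for x in(x0,x1) for y in(y0,y1) for z in(z0,z1)],float)
FOOT=bx(-13,13,-46,46,0,24); RD=bx(-8,8,-42,38,24,42); KN=bx(-8,8,18,38,42,60)
# cast axes in tool: cast x=-tool y, cast y=-tool x, cast z=-tool z; q=(dx,dz,pitch): offset along tool x, underside distance, turn about tool y
def W(P,q):
    v=Ro.from_rotvec([0,q[2],0]).apply(np.column_stack([-P[:,1]+q[0],-P[:,0],q[1]-P[:,2]])-[0,0,0])
    return R0.apply(v)+p0
k=8; c=proj('side',W(FOOT,(0,47,0))).mean(0).astype(int); x,y,w,h=c[0]-26,c[1]-18,52,40
def ren(q,parts=(FOOT,RD,KN)):
    m=np.zeros((h*k,w*k),np.uint8)
    for P in parts:
        u=(proj('side',W(P,q))+.5-[x,y])*k-.5; cv2.fillConvexPoly(m,cv2.convexHull(np.round(u*16).astype(np.int32)),255,cv2.LINE_AA,4)
    return cv2.GaussianBlur(cv2.resize(m/255.,(w,h),interpolation=cv2.INTER_AREA),(0,0),.5)
C=im[y:y+h,x:x+w].astype(float); d=(C[...,1]-C[...,2])/(C.sum(2)+30)*3
foot=ren((0,47,0),(FOOT,)); hi=np.median(d[foot>.95]); lo=np.median(d[-8:])
T=np.clip((d-lo)/(hi-lo),0,1); Wt=cv2.dilate(foot,np.ones((9,9)))>.3
print('levels',lo.round(3),hi.round(3))
f=lambda q:(Wt*(ren(q)-T)**2).sum()
for fix in(0,1):
    g=(lambda q:f((q[0],q[1],0))) if fix else f
    x0=np.array([0,47,0.])[:2 if fix else 3]
    o=minimize(g,x0,method='Nelder-Mead',options=dict(initial_simplex=np.vstack([x0]+[x0+e for e in np.diag([4,4,.06])[:len(x0),:len(x0)]])))
    print(o.x.round(3),round(o.fun,1),round(g(x0),1))
cv2.imwrite('pics/held.png',cv2.resize(np.hstack([T,ren(o.x),C.mean(2)/255]),None,fx=5,fy=5,interpolation=0)*255)
for row in (T*9).astype(int)[::2]: print(''.join(' 123456789'[v] for v in row))
E
python3 held.py 2>/dev/null
```

```text
levels 0.078 0.3
[ 2.174 39.838  0.066] 112.7 170.7
[ 3.962 39.549] 116.0 170.7
```

```bash
sed -i "/imwrite/d" held.py; sed -i "s/^for row in.*/M=ren((0,47,0))\nfor a,b in zip((T*9).astype(int)[::1],(M*9).astype(int)): print(''.join(' 123456789'[v] for v in a)+'|'+''.join(' 123456789'[v] for v in b))/" held.py; python3 held.py
```

```text
levels 0.078 0.3
[ 2.325 39.702  0.067] 113.5 172.2
[ 4.012 39.528] 117.5 172.2
                                                    |                              38889999883           
        122222         1 2   1     1234             |                              38889999883           
       19999997         1     1   26587             |                              38889999882           
11 122169999999                  179897             |                              38899999882           
999999999999999              11  168886             |                              38899999882           
999999999999999        44        1688893            |                              48899999882           
999999999999999     1 4773    1  1699996            |                            2478899999882           
999999999999999    3546775       1898895            |                         1468888899999882           
97999999999999933126777775       1778881            |                      1367888888899999882           
68999999999999966557777885        688883            |             
[... 2467 characters left out ...]
          
                                                    |                                                    
                                                    |                                                    
                                                    |                                                    
                                                    |                                                    
                                                    |                                                    
                                   252              |                                                    
                                13699983            |
```

```bash
sed -i "s/^print('levels.*/Wt\[:17\]=False; Wt\[:20,:12\]=False; Wt[:,43:]=False; Wt[20:,38:]=False\nprint('lv',lo,hi)/; /^M=ren/,\$d" held.py; sed -i 's/\\\[/[/g; s/\\\]/]/g' held.py; python3 held.py; python3 -c "
from go import *
print(r.sense()['tcp_rot'],r.sense()['eef_pos'],r.sense()['wrist_torque'])
to([553.8,28.5,170],down(-.455))"
```

```text
lv 0.07823478281864935 0.30000000000000004
[-2.042e+00  4.024e+01 -2.000e-03] 1.8 51.9
[-2.009 40.196] 1.8 51.9
[-3.13777952e+00  1.61627123e-03  1.11794635e+00] [553.20565986  26.22797839 169.0050443 ] [-0.02849304 -0.00711321 -0.00048076]
shift m [ 0.0023 -0.0005 -0.001 ] turn [-0.0038  0.0016  0.0021] F [-0.  -0.5  0.5] t 7.65 pos [553.2  26.2 169. ] q [0.04 0.34 1.86 0.   0.95 0.5 ] open 0.17
```

```bash
python3 -m crank '[[0.0033,-0.0003,0.02,-0.0035,0.0016,0.002,1],[0.0033,-0.0003,0.05,-0.0035,0.0016,0.002,1],[0.0033,-0.0003,0.073,-0.0035,0.0016,0.002,1],[0.0033,-0.0003,0.073,-0.0035,0.0016,0.002,1],[0.0033,-0.0003,0.073,-0.0035,0.0016,0.002,1]]' >/dev/null;  python3 -m crank '[[0,0,0,0,0,0,1],[0,0,0,0,0,0,1]]'; python3 -c "
from go import *
to([554.2,29.4,90],down(-.455))"
```

```text
clock: 8.35
eef_pos: [554.6, 30.3, 97.1]
tcp_rot: [3.14, -0.001, 1.117]
contact_force: [-1.1, 0.2, 0.1]
opening: 0.173
grasp_force: 51.1
shift m [-0.001  -0.      0.0071] turn [ 0.0013 -0.001   0.0013] F [-0.3 -1.1 -0.1] t 8.35 pos [554.6  30.3  97.1] q [0.05 0.44 1.9  0.   0.8  0.51] open 0.173
```

```bash
python3 -m crank '[[-0.001,0,0.003,0.001,-0.001,0.001,1],[-0.001,0,0.006,0.001,-0.001,0.001,1],[-0.001,0,0.009,0.001,-0.001,0.001,1],[-0.001,0,0.012,0.001,-0.001,0.001,1],[-0.001,0,0.014,0.001,-0.001,0.001,1]]'; python3 -m crank '[[0,0,0.002,0,0,0,1],[0,0,0.004,0,0,0,1],[0,0,0.005,0,0,0,1],[0,0,0.005,0,0,0,1]]'; python3 -c "
from go import *
to([554.2,29.4,65],down(-.455))"
```

```text
clock: 8.85
eef_pos: [553.0, 29.5, 81.3]
tcp_rot: [-3.139, 0.001, 1.116]
contact_force: [-0.2, 0.6, -0.2]
opening: 0.174
grasp_force: 51.1
clock: 9.25
eef_pos: [553.1, 29.5, 76.7]
tcp_rot: [-3.14, 0.001, 1.116]
contact_force: [0.4, -0.2, -1.1]
opening: 0.171
grasp_force: 51.1
shift m [0.0004 0.001  0.0116] turn [-0.0019  0.0012  0.0006] F [-0.   0.4  1.1] t 9.25 pos [553.1  29.5  76.7] q [ 0.05  0.47  1.91 -0.    0.76  0.51] open 0.171
```

```bash
for i in 1; do python3 -m crank '[[0.0004,0.001,0.001,0,0,0,1],[0.0004,0.001,0.002,0,0,0,1],[0.0004,0.001,0.003,0,0,0,1],[0.0004,0.001,0.003,0,0,0,1]]'|sed -n '2p;4p'; done; python3 -m crank '[[0,0,0.001,0,0,0,1],[0,0,0.002,0,0,0,1],[0,0,0.003,0,0,0,1],[0,0,0.003,0,0,0,1]]'|sed -n '2p;4p'; python3 -c "
from go import *
to([554.2,29.4,65],down(-.455))"
```

```text
eef_pos: [554.2, 29.4, 73.6]
contact_force: [0.1, 0.6, -1.3]
eef_pos: [554.1, 29.4, 70.6]
contact_force: [0.4, 0.2, -1.2]
shift m [0.     0.     0.0056] turn [-0.002   0.0012  0.0005] F [0.3 0.3 1.2] t 10.05 pos [554.1  29.4  70.6] q [ 0.05  0.48  1.91 -0.    0.75  0.5 ] open 0.176
```

```bash
python3 -m crank '[[0,0,0.001,0,0,0,1],[0,0,0.002,0,0,0,1],[0,0,0.003,0,0,0,1],[0,0,0.003,0,0,0,1]]'|sed -n '2p;4p'; python3 -m crank '[[0,0,0.001,0,0,0,1],[0,0,0.002,0,0,0,1],[0,0,0.002,0,0,0,1]]'|sed -n '2p;4p';python3 -m crank '[[0,0,0.001,0,0,0,1],[0,0,0.002,0,0,0,1],[0,0,0.002,0,0,0,1]]'|sed -n '2p;4p'; python3 -c "
from go import *
to([554.2,29.4,65],down(-.455))"
```

```text
eef_pos: [554.1, 29.4, 67.6]
contact_force: [-0.2, 0.4, 0.3]
eef_pos: [554.1, 29.4, 65.6]
contact_force: [-0.4, -0.1, 0.1]
eef_pos: [554.1, 29.4, 63.6]
contact_force: [0.8, -0.6, -0.9]
shift m [ 0.0001  0.     -0.0014] turn [-0.0019  0.0013  0.0005] F [-0.2  0.9  0.9] t 11.05 pos [554.1  29.4  63.6] q [ 0.05  0.49  1.92 -0.    0.73  0.5 ] open 0.173
```

```bash
python3 -m crank '[[0,0,0.001,0,0,0,1],[0,0,0.002,0,0,0,1],[0,0,0.002,0,0,0,1]]'|sed -n '2p;4p'; python3 -m crank '[[0,0,0.001,0,0,0,1],[0,0,0.002,0,0,0,1],[0,0,0.002,0,0,0,1]]'|sed -n '2p;4p';python3 -m crank '[[0,0,0.001,0,0,0,1],[0,0,0.001,0,0,0,1]]'|sed -n '2p;4p'; python3 -c "
from go import *
to([554.2,29.4,65],down(-.455))"
```

```text
eef_pos: [554.4, 29.4, 62.8]
contact_force: [-3.2, -0.5, 13.2]
eef_pos: [554.5, 29.4, 62.7]
contact_force: [-10.9, -0.2, 37.4]
eef_pos: [554.5, 29.4, 62.7]
contact_force: [-14.9, -1.4, 49.9]
shift m [-0.0001 -0.0003 -0.0023] turn [-0.0012  0.0008  0.0006] F [ -7.8 -12.9 -49.8] t 11.85 pos [554.5  29.4  62.7] q [ 0.05  0.5   1.92 -0.    0.73  0.5 ] open 0.177
```

```bash
python3 -m crank '[[0,0,-0.002,0,0,0,1],[0,0,-0.004,0,0,0,1],[0,0,-0.004,0,0,0,1]]'|sed -n '2p;4p'; python3 -c "
from go import *
to([554.2,29.4,62],down(-.455))
from rig import cams
im=cams.grab_frame('side')['image'][:,:,::-1]; cv2.imwrite('pics/side2.png',im)
c=proj('side',[554,29,40])[0].astype(int);x,y=c[0]-35,c[1]-30
cc=cv2.resize(im[y:y+55,x:x+75],None,fx=10,fy=10,interpolation=2)
cv2.imwrite('pics/seat.png',cc); print(x,y)
Rc=rot([0,0,-.455+np.pi])
for z in (18,28): 
  P=np.array([(13,-46,24),(13,46,24),(-13,46,24),(-13,-46,24)]); print(z,((proj('side',Rc.apply(P)+[553.8,28.5,z])+.5-[x,y])*10).round().tolist())
"
```

```text
eef_pos: [554.5, 29.4, 63.0]
contact_force: [-0.6, -0.2, -1.6]
shift m [-0.0001 -0.0003  0.001 ] turn [-0.0011  0.0007  0.0005] F [-0.4 -0.4  1.6] t 12.15 pos [554.5  29.4  63. ] q [ 0.05  0.49  1.92 -0.    0.73  0.5 ] open 0.172
292 191
18 [[256.0, 377.0], [512.0, 270.0], [454.0, 234.0], [199.0, 338.0]]
28 [[255.0, 346.0], [513.0, 240.0], [454.0, 204.0], [198.0, 307.0]]
```

View pics/seat.png

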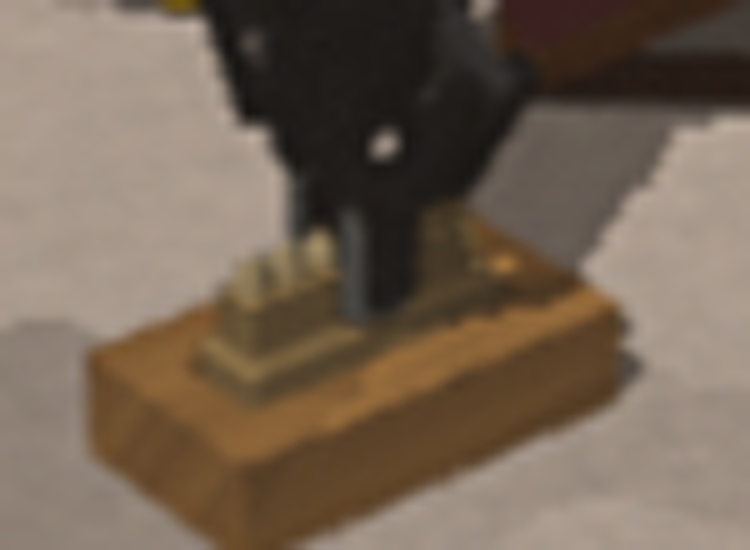

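The foot's top corner sits at crop (250,380), against (256,377) predicted for a cast resting on the floor, so it is fully down. I'll press lightly, open and retreat.

```bash
python3 -m crank '[[0,0,0.001,0,0,0,1],[0,0,0.0012,0,0,0,1],[0,0,0.0012,0,0,0,1]]' 20|sed -n '2p;4p'; python3 -m crank '[[0,0,0,0,0,0,0.75],[0,0,0,0,0,0,0.7],[0,0,0,0,0,0,0.6],[0,0,0,0,0,0,0.5],[0,0,0,0,0,0,0.5]]'; python3 -m crank '[[0,0,-0.01,0,0,0,0.5],[0,0,-0.03,0,0,0,0.5],[0,0,-0.06,0,0,0,0.5],[0,0,-0.1,0,0,0,0.5],[0,0,-0.14,0,0,0,0.5]]'
```

```text
eef_pos: [554.6, 29.4, 62.8]
contact_force: [-5.9, 0.0, 21.2]
clock: 13.0
eef_pos: [554.1, 29.4, 61.3]
tcp_rot: [-3.14, 0.001, 1.116]
contact_force: [0.5, -0.1, 1.0]
opening: 0.497
grasp_force: 0.0
clock: 13.5
eef_pos: [554.1, 29.4, 203.4]
tcp_rot: [-3.139, 0.001, 1.116]
contact_force: [0.3, 0.1, -0.3]
opening: 0.5
grasp_force: 0.0
```

Run:
```python
from h import *
from rig import cams
from scipy.optimize import minimize
bx=lambda x0,x1,y0,y1,z0,z1:np.array([(x,y,z) for x in(x0,x1) for y in(y0,y1) for z in(z0,z1)],float)
PA=[bx(-13,13,-46,46,16,24),bx(-8,8,-42,38,24,42),bx(-8,8,18,38,42,60)]+[bx(-5,5,y-4,y+4,42,52) for y in(-37,-26,-15,-4,7)]
im=cams.grab_frame('side')['image'].astype(float); x,y,w,h=305,200,50,40
C=im[y:y+h,x:x+w]; R,G,B=[C[...,i] for i in range(3)]
T=((G/R>.78)&((G-B)/(C.sum(2)+30)*3>.17)).astype(float)
def ren(q):
    m=np.zeros((h*8,w*8),np.uint8); Rc=Ro.from_euler('xz',[q[4],q[3]])
    for P in PA:
        u=(proj('side',Rc.apply(P)+q[:3])+.5-[x,y])*8-.5; cv2.fillConvexPoly(m,cv2.convexHull(np.round(u*16).astype(np.int32)),255,8,4)
    return cv2.resize(m/255.,(w,h),interpolation=cv2.INTER_AREA)
x0=np.array([553.8,28.5,18,-.455+np.pi,0]); f=lambda q:((ren(q)-T)**2).sum()
o=minimize(f,x0,method='Nelder-Mead',options=dict(initial_simplex=np.vstack([x0]+[x0+e for e in np.diag([3,3,4,.04,.05])])))
print(o.x.round(3),o.fun,f(x0),T.sum())
for a,b in zip(T[4:],ren(x0)[4:]): print(''.join('#' if v else '.' for v in a),''.join('#' if v>.5 else '.' for v in b))
```

```text
[ 5.54984e+02  3.03780e+01  1.60650e+01  2.78100e+00 -5.00000e-02] 47.07421875 71.0341796875 410.0
.................................................. ..................................................
.................................................. ..............................###.................
.............................####................. ............................######................
...........................#######................ ..........................#########...............
...........................#######................ ..........................#########...............
...........................#######................ ..........................#########...............
...........................#######................ ..........................#########...............
.........................#########................ .......................############...............
........................###########............... ....................###############...............
.....................#############................ ..................##############
[... 1970 characters left out ...]
..............................#...... ..................................................
........................................#......... ..................................................
......................................#........... ..................................................
....................................#............. ..................................................
..................................#............... ..................................................
.................................................. ..................................................
#............................#.................... ..................................................
```

Upright and at floor height, within a pixel of the predicted silhouette, so I'm handing it in.

```bash
python3 -c "
from rig import sign_off
print(sign_off())"
```

```text
the job is handed in; nothing more can be done
None
```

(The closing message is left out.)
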